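# Feel along the sprung rest pads of a fixture

## Task

Check that no rest pad sticks: starting on the pad beside the end stop, run closed fingertips slowly along the curved row of sprung pads to the last one at the bare end. Stay on the pads all the way, gently pressing each down a few millimetres (both neighbours as you cross a joint) but none right to the bottom, then lift off so that all spring back up. Leave the loose parts on the fixture plate alone.

Things in the scene. Friction and masses are not known exactly. Their poses are not given: they have to be found in the camera images.
- rig: Fixture screwed to the bench, turned any way round: grey plate 190 x 280 x 12 mm (x -110 to 80, y -140 to 140 mm) with a dark rail 36 mm wide, top 52 mm above the bench, curved at 225 mm radius, bulging to +x, its middle at x = +15 mm. Five white sprung pads stand along it, pad 1 at the -y end, pad 5 at +y. Origin at bench height.
- stop (a point): Centre of the top of the steel end stop, an upright block 36 mm across the rail and 16 mm along it, 74 mm high above the bench (12 mm higher than the pads). It stands beside pad 1, 47 mm along the rail from pad 1's centre, and marks the starting end; the other end of the rail is bare.
- pad1_top (a point): Centre of the top face of rest pad 1 (pad 1 is beside the stop), 62 mm above the bench when up; it moves down with the pad. y axis along the rail to higher numbers, z up. 22 mm across the rail, 37.5 mm along it, 40 mm pitch; the middle 24 mm is flat, both ends slope down 4 mm over 7 mm, so that tips pressing 2.5 to 6 mm deep slide from pad to pad and press both at the joint.
- pad2_top (a point): Centre of the top face of rest pad 2 (pad 1 is beside the stop), 62 mm above the bench when up; it moves down with the pad. y axis along the rail to higher numbers, z up. Same size as pad 1.
- pad3_top (a point): Centre of the top face of rest pad 3 (pad 1 is beside the stop), 62 mm above the bench when up; it moves down with the pad. y axis along the rail to higher numbers, z up. Same size as pad 1.
- pad4_top (a point): Centre of the top face of rest pad 4 (pad 1 is beside the stop), 62 mm above the bench when up; it moves down with the pad. y axis along the rail to higher numbers, z up. Same size as pad 1.
- pad5_top (a point): Centre of the top face of rest pad 5 (pad 1 is beside the stop), 62 mm above the bench when up; it moves down with the pad. y axis along the rail to higher numbers, z up. Same size as pad 1.
- pad1 (a joint): How far pad 1 is pressed down (m): 0 up, 0.009 at the bottom of its travel. The spring starts to yield at about 1.2 N and takes 0.8 N more per mm; the pad springs back by itself.
- pad2 (a joint): How far pad 2 is pressed down (m): 0 up, 0.009 at the bottom of its travel. Same spring.
- pad3 (a joint): How far pad 3 is pressed down (m): 0 up, 0.009 at the bottom of its travel. Same spring.
- pad4 (a joint): How far pad 4 is pressed down (m): 0 up, 0.009 at the bottom of its travel. Same spring.
- pad5 (a joint): How far pad 5 is pressed down (m): 0 up, 0.009 at the bottom of its travel. Same spring.
- dowel: Loose steel locating dowel standing on the fixture plate on the hollow side of the rail: foot 22 mm, pin 14 mm in diameter, 45 mm high. Origin under its centre. Not part of the work.
- collar: Loose dark steel shaft collar lying flat on the plate, on the same side: 32 mm outside, 16 mm bore, 16 mm high. Origin under its centre. Not part of the work.
- knob_nut: Loose black plastic clamping knob standing on the plate, on the same side: head 34 mm in diameter, 30 mm high. Origin under its centre. Not part of the work.

How it is judged:
On the way, in this order (a step that is already met when the one before it is completed fails the run):
1. pad 1 is pressed down at least 1.5 mm, its neighbours standing up (less than 0.5 mm down) (value of joint pad1 above 0.0015 m and value of joint pad2 below 0.0005 m), for 0.04 s.
2. the fingertips run across the joint: pads 1 and 2 are both more than 0.5 mm down together (value of joint each of pad1, pad2 above 0.0005 m), for 0.02 s.
3. pad 2 is pressed down at least 1.5 mm, its neighbours standing up (less than 0.5 mm down) (value of joint pad2 above 0.0015 m and value of joint each of pad1, pad3 below 0.0005 m), for 0.04 s.
4. the fingertips run across the joint: pads 2 and 3 are both more than 0.5 mm down together (value of joint each of pad2, pad3 above 0.0005 m), for 0.02 s.
5. pad 3 is pressed down at least 1.5 mm, its neighbours standing up (less than 0.5 mm down) (value of joint pad3 above 0.0015 m and value of joint each of pad2, pad4 below 0.0005 m), for 0.04 s.
6. the fingertips run across the joint: pads 3 and 4 are both more than 0.5 mm down together (value of joint each of pad3, pad4 above 0.0005 m), for 0.02 s.
7. pad 4 is pressed down at least 1.5 mm, its neighbours standing up (less than 0.5 mm down) (value of joint pad4 above 0.0015 m and value of joint each of pad3, pad5 below 0.0005 m), for 0.04 s.
8. the fingertips run across the joint: pads 4 and 5 are both more than 0.5 mm down together (value of joint each of pad4, pad5 above 0.0005 m), for 0.02 s.
9. pad 5 is pressed down at least 1.5 mm, its neighbours standing up (less than 0.5 mm down) (value of joint pad5 above 0.0015 m and value of joint pad4 below 0.0005 m), for 0.04 s.
At the end, for the whole second after the job is handed in: All five pads have sprung back up (less than 0.5 mm down) with the fingers off the fixture, and the loose dowel, collar and knob are within 10 mm of where they started (value of joint each of pad1, pad2, pad3, pad4, pad5 below 0.0005 m and distance of each of dowel, collar, knob_nut from where it was at the start of the episode below 0.01 m and contact force between the fingers and rig below 0.1 N); the robot touches nothing.
It fails at once if a pad is pushed right down (more than 8 mm of its 9 mm) (value of joint any of pad1, pad2, pad3, pad4, pad5 above 0.008 m).
It fails at once if the fingers bear on the fixture with more than 30 N (contact force between the fingers and rig above 30 N).
It fails at once if a loose part on the plate is moved or lifted by more than 10 mm (distance of any of dowel, collar, knob_nut from where it was at the start of the episode above 0.01 m).
It also fails if it takes over 40 s, if anything falls off the work surface, if the arm or the gripper's body presses on something with over 40 N, if the wrist force passes 120 N, or if a joint passes its speed limit or range.

## Robot

A 6-joint arm with a two-finger parallel gripper is mounted at the origin on the work surface. World frame = base frame: x ahead of the robot, y to its left, z up, the work surface at z = 0. Lengths are in m, angles in rad, forces in N, time in s.
With the tool pointing down it reaches from about 0.3 to 0.875 m from the base axis. Payload 6.4 kg.
Tool frame: the origin (TCP) lies between the finger pads; the fingertips stand 25 mm ahead of it and the grasp point (between the pads) lies 6 mm ahead of it (r.finger_overhang is the distance from the TCP to the fingertips, in m); z points along the fingers, y is the line along which they close (so a half turn about z gives the same grasp; the last joint's range is limited). The gripper opens to 85 mm and grips with 20 to 120 N. Pads are 22 mm wide; open, the fingers measure 114 mm over their backs; the gripper's body (76 mm by 85 mm) begins 54 mm behind the grasp point. The pads swing forward as they close: fully open they stand 13 mm farther back than shut.
Start: joints at [1.071, 0.181, 1.607, -0, 1.354, -0.206], TCP at [0.167, 0.55, 0.256] pointing down, gripper open.
Joint ranges: [-2.99, 2.99], [-0.89, 2.07], [0.3, 2.58], [-1.14, 4.28], [0, 2.63], [-3.12, 3.12]. Speed limits (rad/s): [2.57, 2.57, 3.01, 3.14, 3.14, 3.14].

## Interface

Orientations are given as a unit quaternion [w, x, y, z].
In Python, from workcell import r, grab_frame, calibration, job, search_frame, regions_of gives the robot as it stands.
- The arm moves only by the tool arm_command, never from a script. Its argument "commands" is a list of rows, each an object of numbers: "x", "y", "z": the shift along the tool's x, y, z scaled (see below); "twist": the turn about the tool's z scaled (see below). A call has exactly 10 rows; each row shifts and turns the commanded pose from where the row before left it, along the tool's axes as they then stand; what a row does not reach is not made up. The controller multiplies each number of a shift by 50 cm and each number of a turn by 4 degrees. A row lasts 1/8 s, in which the tool goes at most 62.5 mm and 10.7 degrees, less where a joint would pass 70% of its speed; a pose out of reach is approached as far as the arm can. A call with a number of a shift or a turn outside -1 to 1 is refused whole. A call with a gripper value outside its range is refused whole. "gripper" is the closure, from 0 (fully open) to 1 (shut), set as the call begins (left out, the last holds). The fingers move at their own pace and stop on an object; the grip force is fixed at half the most. Time passes only in rows, so rows that do not move let the fingers close, or fill a call up. It gives the time, the measured TCP pose, the force, the opening and the grip force at its end, in the units of the state.
- r.read_state(): the state, without advancing time (a new reading comes with each control period).
- grab_frame(name): name is "side" or "top"; returns the picture (420x560x3 uint8, red, green, blue); there is no depth.
- calibration(name): a dict with "intrinsics" (3x3 intrinsics, pixels), "position" and "rotation" of the camera in the world. Camera axes: x right, y down, z forward; pixel columns grow to the right and rows downward; lengths in m; the calibration is good to about 2 mm. A picture is of the moment at which its call begins. calibration takes no time and is no camera call.
- job.job_done(): hands the job in; it is judged then, once.
Trained networks look in the newest picture that a camera, given by its name, has taken for a name from the list of things; names that differ only in an ending like _2 or _b are one class to them, and where a whole thing is asked for, a point or a joint stands for the part that bears it (a point fixed in the world has none). Each returns a list of dicts, best first, with "conf" (0 to 1); they miss things now and then, are a little off and sometimes report something else, mostly with a low value. They report only what shows in the picture. A call takes as long as a camera call.
- search_frame(camera, name): "uv" ([column, row] in pixels, amid what is visible of it).
- regions_of(camera, name): "region" (420x560 bool, what is visible of it) and "uv" ([column, row] in pixels, amid what is visible of it).
The state is a dict: "time_s": time; "joint_pos": joint angles; "joint_vel": joint speeds; "tau": joint torques, N m; "position": TCP position; "ee_rot": TCP orientation; "contact_force": force on the tool from outside, world axes, zero at the start; "wrist_torque": the same for the moment, N m; "opening": opening from 0.0 (shut) to 1.0 (fully open); "grasp_force": force on a finger pad.
Only numpy, scipy, OpenCV 4.12 (cv2) and the standard library are available. Lean on these libraries where they do the work, as an engineer would, in place of code of your own. Each camera call takes 0.05 s, during which the arm holds its last target. There are 200 camera calls.

## Working session

There is one attempt and no reset: what is moved stays moved. The work goes in short steps, Python scripts to look and compute and a tool call to move; the robot and the scene stay as the last step left them, time stands still between calls to the robot, and variables do not carry over. Pictures are saved under pics/ and viewed, at most 10 in all, crops included, and the job is handed in when it is done.

Besides the shell and the picture viewer there is one more tool, called after "Request:" by a JSON object that holds its "method" and its "body". arm_command: Moves the arm, as the interface text tells. Shifts and turns lie within -1 to 1; 1 stands for 50 cm of shift or 4 degrees of turn. Its arguments: {"type":"object","properties":{"commands":{"type":"array"},"gripper":{"type":"number"}},"required":["commands"]}

```bash
mkdir -p pics
cat > h.py <<'E'
import numpy as np, cv2
from workcell import r, grab_frame, calibration, job, search_frame, regions_of
def proj(cam,P):
    c=calibration(cam);R=np.array(c["rotation"]);K=np.array(c["intrinsics"])
    p=(np.atleast_2d(P)-np.array(c["position"]))@R
    q=p@K.T
    return q[:,:2]/q[:,2:]
def unproj(cam,uv,z):
    c=calibration(cam);R=np.array(c["rotation"]);K=np.array(c["intrinsics"]);o=np.array(c["position"])
    d=R@np.linalg.inv(K)@np.array([uv[0],uv[1],1.]); return o+d*(z-o[2])/d[2]
E
python3 - <<'E'
from h import *
np.set_printoptions(precision=4,suppress=True)
for cam in("top","side"):
    im=grab_frame(cam);cv2.imwrite(f"pics/{cam}0.png",im[:,:,::-1])
    print(cam,np.array(calibration(cam)["position"]))
    for n,z in [("stop",.074)]+[(f"pad{i}_top",.062) for i in range(1,6)]+[("dowel",.03),("collar",.028),("knob_nut",.03)]:
        for d in search_frame(cam,n)[:2]: print(n,round(d["conf"],2),np.array(d["uv"]),unproj(cam,d["uv"],z)[:2])
s=r.read_state();print(s["time_s"],s["position"],s["ee_rot"],s["contact_force"],r.finger_overhang)
E
```

```text
top [0.4366 0.0041 0.7028]Traceback (most recent call last):
  File "<stdin>", line 7, in <module>
  File "h.py", line 10, in unproj
    d=R@np.linalg.inv(K)@np.array([uv[0],uv[1],1.]); return o+d*(z-o[2])/d[2]
      ~^~~~~~~~~~~~~~~~~
ValueError: matmul: Input operand 1 has a mismatch in its core dimension 0, with gufunc signature (n?,k),(k,m?)->(n?,m?) (size 3 is different from 4)
```

View pics/top0.png

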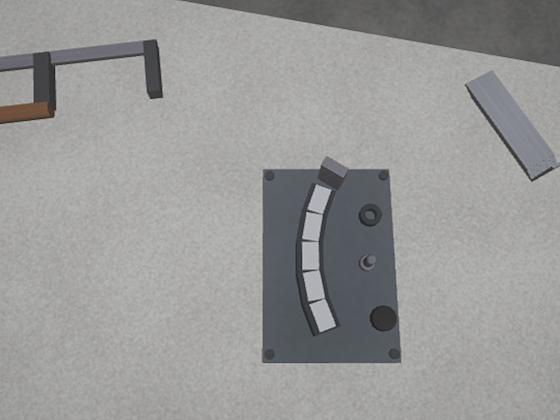

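The top view shows the stop at about (334,173). Pads 1 to 5 run from (320,198) to (322,316), bulging left, with the loose parts to the right. The calibration rotation turns out to be a quaternion, so I'll fix the helper.

```bash
cat > h.py <<'E'
import numpy as np, cv2
from scipy.spatial.transform import Rotation as Ro
from scipy.optimize import least_squares
from workcell import r, grab_frame, calibration, job, search_frame, regions_of
np.set_printoptions(precision=4,suppress=True)
def cam_(cam):
    c=calibration(cam);return Ro.from_quat(c["rotation"],scalar_first=True).as_matrix(),np.array(c["intrinsics"]),np.array(c["position"])
def proj(cam,P):
    R,K,o=cam_(cam);q=(np.atleast_2d(P)-o)@R@K.T
    return q[:,:2]/q[:,2:]
def unproj(cam,uv,z):
    R,K,o=cam_(cam);d=R@np.linalg.inv(K)@np.array([uv[0],uv[1],1.]); return o+d*(z-o[2])/d[2]
# rig frame: arc centre (-0.21,0), pads at angle (i-3)*40/225
ang=lambda s: s/0.225
def rail(s,z): return np.array([-0.21+0.225*np.cos(ang(s)),0.225*np.sin(ang(s)),z])
S=[-0.08,-0.04,0,0.04,0.08]
def rig2w(p,P): return Ro.from_euler('z',p[2]).apply(np.atleast_2d(P))+[p[0],p[1],0]
E
python3 - <<'E'
from h import *
obs=[]
for cam in("top","side"):
    im=grab_frame(cam);cv2.imwrite(f"pics/{cam}0.png",im[:,:,::-1])
    print(cam,calibration(cam))
    for n,z,m in [("stop",.074,rail(-.127,.074))]+[(f"pad{i+1}_top",.062,rail(S[i],.062)) for i in range(5)]+[("dowel",.03,None),("collar",.028,None),("knob_nut",.03,None)]:
        for k,d in enumerate(search_frame(cam,n)[:2]):
            print(n,round(d["conf"],2),np.array(d["uv"]),unproj(cam,d["uv"],z)[:2])
            if k==0 and m is not None: obs.append((cam,m,np.array(d["uv"]),n))
def res(p,cams=("top","side")): return np.concatenate([proj(c,rig2w(p,m))[0]-uv for c,m,uv,n in obs if c in cams])
for cs in (("top",),("side",),("top","side")):
  try:
    f=min((least_squares(res,[.44,0,t],loss="soft_l1",kwargs=dict(cams=cs)) for t in (0,1.5,3,-1.5)),key=lambda f:f.cost)
    print(cs,f.x,f.cost);print(res(f.x,cs).reshape(-1,2))
  except Exception as e: print(e)
s=r.read_state();print(s["time_s"],s["position"],s["ee_rot"],s["contact_force"],r.finger_overhang)
E
```

```text
top {'intrinsics': array([[486.884 ,   0.    , 276.9652],
       [  0.    , 486.884 , 213.8461],
       [  0.    ,   0.    ,   1.    ]]), 'position': array([0.4366, 0.0041, 0.7028]), 'rotation': array([-0.0951,  0.7664, -0.63  ,  0.0816])}
stop 0.68 [330.9 266.1] [ 0.5405 -0.0502]
pad1_top 0.82 [317.5 199. ] [ 0.63   -0.0179]
pad2_top 0.72 [310.4 227. ] [ 0.5894 -0.0153]
pad3_top 0.97 [310.  253.3] [ 0.5539 -0.0211]
pad3_top 0.39 [365.8 260.5] [ 0.5588 -0.0955]
pad4_top 0.74 [314.3 284.5] [ 0.5143 -0.0339]
pad5_top 0.66 [323.  316.5] [ 0.476  -0.0521]
dowel 0.8 [366.9 260.8] [ 0.5648 -0.102 ]
collar 0.53 [368.7 209.2] [ 0.6395 -0.0938]
knob_nut 0.73 [380.2 317.3] [ 0.4919 -0.1311]
side {'intrinsics': array([[436.9373,   0.    , 283.9521],
       [  0.    , 436.9373, 204.7662],
       [  0.    ,   0.    ,   1.    ]]), 'position': array([ 0.335 , -0.38  ,  0.5409]), 'rotation': array([-0.3604,  0.8861, -0.2699,  0.1102])}
stop 0.96 [276.8 267.8] [ 0.5172 -0.0926]
pad1_top 0.63 [313.3 205.6] [ 0.632  -0.0189]
pad1_top 0.38 [293.2 215.4] [ 0.5949 -0.0186]
pad2_top 0.88 [290.5 215.5] [ 0.5914 -0.0165]
pad4_top 0.73 [252.1 246.8] [ 0.5129 -0.0358]
pad5_top 0.83 [237.2 270.4] [ 0.4757 -0.0593]
dowel 0.55 [310.7 279.5] [ 0.5628 -0.1087]
collar 0.65 [344.1 255.8] [ 0.6293 -0.1014]
collar 0.38 [271.2 228.7] [0.5688 0.0029]
knob_nut 0.97 [278.3 318.1] [ 0.492  -0.1337]
('top',) [ 0.5537 -0.0358  1.7963] 101.93835050603732
[[  0.5653 -99.4234]
 [ -0.3904   0.068 ]
 [  0.4015  -0.2892]
 [ -0.4096   2.6572]
 [ -0.5494   1.4469]
 [  0.3927  -0.7877]]
time passes only in moves, steps and waits
time passes only in moves, steps and waits
1.1 [0.1665 0.5504 0.2563] [-0.      0.1464  0.9892  0.    ] [-0.8797 -0.6861  0.0879] 0.025
```

View pics/side0.png

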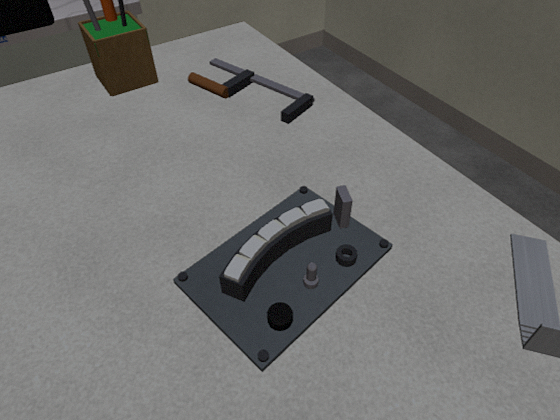

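The side view shows the stop top at about (343,189), with the pads running from (313,206) down to (237,270). The network's "stop" hits were false, since both landed near the dowel. I'll fit the pose from the pads, the plate corners and the stop points I measured by eye.

```bash
sed -i 's/^def cam_/import functools\n@functools.cache\ndef cam_/' h.py
python3 - <<'E'
from h import *
P=[(-.11,-.14),(.08,-.14),(.08,.14),(-.11,.14)]
C=[np.array([*p,.012]) for p in P]
pads=[rail(s,.062) for s in S]; st=rail(-.127,.074)
top=[(pads[i],u) for i,u in enumerate([(317.5,199),(310.4,227),(310,254.5),(314.3,285.5),(323,316.5)])]+[(st,(335,167))]
top+=list(zip(C,[(389,169),(263,170),(262,362),(400,362)]))
side=[(pads[0],(313.3,205.6)),(pads[1],(290.5,215.5)),(pads[3],(252.1,246.8)),(pads[4],(237.2,270.4)),(st,(343,190))]
side+=list(zip(C,[(391,244),(303,187),(175,280),(263,370)]))
def res(p,cs): return np.concatenate([(proj(c,rig2w(p,m))[0]-u) for c in cs for m,u in dict(top=top,side=side)[c]])
for cs in (("top",),("side",),("top","side")):
    f=least_squares(res,[.554,-.036,1.8],loss="soft_l1",args=(cs,));print(cs,f.x,f.cost);print(res(f.x,cs).reshape(-1,2).round(1).tolist())
np.save("rig.npy",f.x)
for cam in("top","side"):
    im=cv2.imread(f"pics/{cam}0.png")
    im=cv2.resize(im,None,fx=3,fy=3,interpolation=cv2.INTER_CUBIC)
    def poly(Q,c): cv2.polylines(im,[np.int32(np.round(proj(cam,rig2w(f.x,Q))*3+1))],True,c,1)
    def box(s,hl,hw,z):
        n=lambda s,w,z:np.array([-.21+(.225+w)*np.cos(ang(s)),(.225+w)*np.sin(ang(s)),z])
        c=rail(s,z);t=np.array([-np.sin(ang(s)),np.cos(ang(s)),0]);w=np.array([np.cos(ang(s)),np.sin(ang(s)),0])
        return [c+a*t*hl+b*w*hw for a,b in((1,1),(1,-1),(-1,-1),(-1,1))]
    poly(C,(0,255,255))
    for s in S: poly(box(s,.012,.011,.062),(0,0,255))
    poly(box(-.127,.008,.018,.074),(0,255,0))
    cv2.imwrite(f"pics/{cam}fit.png",im[420:1120,740:1240] if cam=="top" else im[520:1120,500:1200])
E
```

```text
('top',) [ 0.554  -0.0364  1.7688] 7.0635417035039705
[[1.7, -0.1], [1.7, -0.7], [0.1, 1.0], [-0.9, 0.1], [-0.8, -0.9], [-0.6, -0.1], [-0.1, -0.5], [-0.5, -1.2], [-0.3, 1.8], [1.5, 1.3]]
('side',) [ 0.5558 -0.0375  1.7825] 12.442533984464646
[[0.6, 0.4], [1.0, 0.3], [0.5, -1.0], [-0.1, -4.3], [-0.4, 3.2], [1.0, -0.5], [-1.2, -1.6], [-3.7, 0.8], [-0.2, 0.3]]
('top', 'side') [ 0.5548 -0.0368  1.7739] 24.08489104100564
[[1.8, -0.6], [2.0, -1.1], [0.5, 0.6], [-0.3, -0.4], [-0.0, -1.5], [-0.7, -0.6], [-0.2, -1.2], [-0.6, -1.4], [0.7, 1.6], [2.4, 0.3], [0.1, 0.7], [0.4, 0.4], [-0.5, -1.2], [-1.4, -4.6], [-0.8, 3.6], [0.6, 0.3], [-1.1, -1.5], [-4.7, 0.1], [-2.5, 0.3]]
```

Run:
```python
import cv2,numpy as np
a=cv2.imread("pics/topfit.png");b=cv2.imread("pics/sidefit.png")
h=600;a=cv2.resize(a,(int(a.shape[1]*.57),int(a.shape[0]*.57)));b=cv2.resize(b,(510,437))
o=np.zeros((440,800,3),np.uint8);o[:a.shape[0],:a.shape[1]]=a;o[:437,288:798]=b;cv2.imwrite("pics/both.png",o)
```

```text
(no output)
```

View pics/both.png

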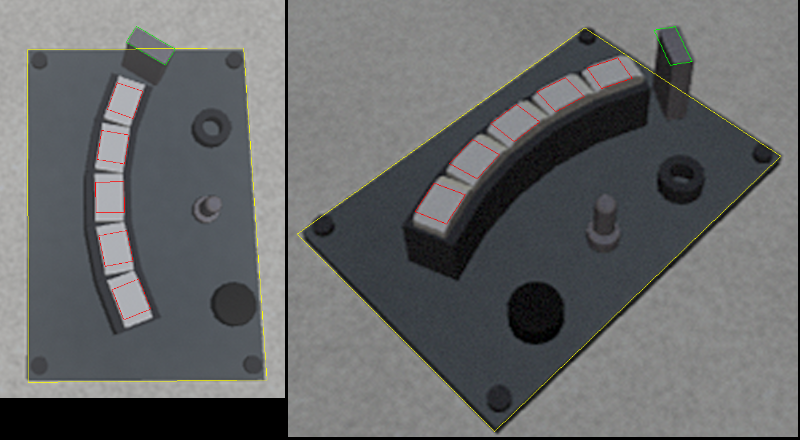

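The fit overlay matches the pads, plate and stop within 1–2 mm in both views. Next I'll work out the approach in tool axes and check whether the pen box is in the way.

```bash
cat >> h.py <<'E'
def plan(s_,z_tip):
    """error to rail position s_ with tips at z_tip, in tool axes: mm, deg about tool z; plus own s, radial offset"""
    p=np.load("rig.npy");st=r.read_state();pos=np.array(st["position"]);R=Ro.from_quat(st["ee_rot"],scalar_first=True)
    t=rig2w(p,rail(s_,z_tip+r.finger_overhang))[0];th=p[2]+ang(s_)
    Rt=Ro.from_matrix(np.array([[-np.sin(th),np.cos(th),0],[np.cos(th),np.sin(th),0],[0,0,-1]]).T)
    q=Ro.from_euler('z',-p[2]).apply(pos-[p[0],p[1],0])+[.21,0,0]
    print("t",st["time_s"],"pos",pos,"tilt/turn deg",np.degrees((R.inv()*Rt).as_rotvec()).round(2),"shift mm",(R.inv().apply(t-pos)*1e3).round(1))
    print("s mm",np.arctan2(q[1],q[0])*225,"radial mm",np.hypot(q[0],q[1])*1e3-225,"tip z mm",(pos[2]-r.finger_overhang)*1e3,"F",np.array(st["contact_force"]),"open",st["opening"],"j",np.array(st["joint_pos"]))
E
python3 - <<'E'
from h import *
print(rig2w(np.load("rig.npy"),[rail(s,0) for s in S]))
for uv in((112,94),(157,82),(80,22)): print(unproj("side",uv,0))
plan(-.08,.092)
E
```

```text
[[ 0.6313 -0.0201  0.    ]
 [ 0.5914 -0.0176  0.    ]
 [ 0.5517 -0.0222  0.    ]
 [ 0.5135 -0.0337  0.    ]
 [ 0.4779 -0.0517  0.    ]]
[0.4998 0.5725 0.    ]
[0.6062 0.565  0.    ]
[0.5507 1.0077 0.    ]
t 1.1 pos [0.1665 0.5504 0.2563] tilt/turn deg [ 0.  -0.  -8.1] shift mm [-610.1 -411.5  139.3]
s mm 66.24647711708614 radial mm 677.3058663104107 tip z mm 231.29603911385118 F [-0.8797 -0.6861  0.0879] open 1.0029292929213338 j [ 1.0707  0.1808  1.607   0.      1.3538 -0.2063]
```

Request:
{"method": "arm_command", "body": {"commands": [{"x": -0.061,"y": -0.041},{"x": -0.061,"y": -0.041},{"x": -0.061,"y": -0.041},{"x": -0.061,"y": -0.041},{"x": -0.061,"y": -0.041},{"x": -0.061,"y": -0.041},{"x": -0.061,"y": -0.041},{"x": -0.061,"y": -0.041},{"x": -0.061,"y": -0.041},{"x": -0.061,"y": -0.041}], "gripper": 1}}

```text
invalid input
```

Request:
{"method": "arm_command", "body": {"commands": [{"x": -0.061,"y": -0.041},{"x": -0.061,"y": -0.041},{"x": -0.061,"y": -0.041},{"x": -0.061,"y": -0.041},{"x": -0.061,"y": -0.041},{"x": -0.061,"y": -0.041},{"x": -0.061,"y": -0.041},{"x": -0.061,"y": -0.041},{"x": -0.06,"y": -0.041},{"x": -0.06,"y": -0.041}]}}

```text
invalid input
```

```bash
python3 -c "
from h import *
plan(-.08,.092)"
```

```text
t 1.1 pos [0.1665 0.5504 0.2563] tilt/turn deg [ 0.  -0.  -8.1] shift mm [-610.1 -411.5  139.3]
s mm 66.24647711708614 radial mm 677.3058663104107 tip z mm 231.29603911385118 F [-0.8797 -0.6861  0.0879] open 1.0029292929213338 j [ 1.0707  0.1808  1.607   0.      1.3538 -0.2063]
```

Each row probably needs all four fields.

Request:
{"method": "arm_command", "body": {"commands": [{"x": -0.061,"y": -0.041,"z": 0,"twist": 0},{"x": -0.061,"y": -0.041,"z": 0,"twist": 0},{"x": -0.061,"y": -0.041,"z": 0,"twist": 0},{"x": -0.061,"y": -0.041,"z": 0,"twist": 0},{"x": -0.061,"y": -0.041,"z": 0,"twist": 0},{"x": -0.061,"y": -0.041,"z": 0,"twist": 0},{"x": -0.061,"y": -0.041,"z": 0,"twist": 0},{"x": -0.061,"y": -0.041,"z": 0,"twist": 0},{"x": -0.061,"y": -0.041,"z": 0,"twist": 0},{"x": -0.061,"y": -0.041,"z": 0,"twist": 0}], "gripper": 1}}

```text
time_s: 2.35
position: [0.3998, 0.2649, 0.2565]
ee_rot: [0.0, 0.146, 0.989, 0.0]
contact_force: [0.4, -0.1, -0.7]
opening: -0.003
grasp_force: 0.0
```

```bash
python3 -c "
from h import *
plan(-.08,.092)"
```

```text
t 2.35 pos [0.3998 0.2649 0.2565] tilt/turn deg [ 0.02  0.03 -8.1 ] shift mm [-304.1 -205.8  139.6]
s mm 37.758459943197074 radial mm 319.4211797517014 tip z mm 231.50542965324465 F [ 0.4424 -0.0838 -0.6862] open -0.002865254324801511 j [ 0.3369 -0.0379  1.8394  0.      1.3395 -0.9401]
```

Request:
{"method": "arm_command", "body": {"commands": [{"x": -0.061,"y": -0.041,"z": 0,"twist": 0},{"x": -0.061,"y": -0.041,"z": 0,"twist": 0},{"x": -0.061,"y": -0.041,"z": 0,"twist": 0},{"x": -0.061,"y": -0.041,"z": 0,"twist": 0},{"x": -0.061,"y": -0.041,"z": 0,"twist": 0},{"x": -0.061,"y": -0.041,"z": 0,"twist": 0},{"x": -0.061,"y": -0.041,"z": 0,"twist": 0},{"x": -0.061,"y": -0.041,"z": 0,"twist": 0},{"x": -0.061,"y": -0.041,"z": 0,"twist": 0},{"x": -0.059,"y": -0.042,"z": 0,"twist": 0}]}}

```text
time_s: 3.6
position: [0.6313, -0.0199, 0.2563]
ee_rot: [0.0, 0.146, 0.989, 0.0]
contact_force: [0.9, 0.2, -0.2]
opening: -0.001
grasp_force: 0.0
```

Request:
{"method": "arm_command", "body": {"commands": [{"x": 0,"y": 0,"z": 0.04,"twist": -0.5},{"x": 0,"y": 0,"z": 0.04,"twist": -0.5},{"x": 0,"y": 0,"z": 0.04,"twist": -0.5},{"x": 0,"y": 0,"z": 0.04,"twist": -0.525},{"x": 0,"y": 0,"z": 0.04,"twist": 0},{"x": 0,"y": 0,"z": 0.03,"twist": 0},{"x": 0,"y": 0,"z": 0.02,"twist": 0},{"x": 0,"y": 0,"z": 0.01,"twist": 0},{"x": 0,"y": 0,"z": 0,"twist": 0},{"x": 0,"y": 0,"z": 0,"twist": 0}]}}

```text
time_s: 4.85
position: [0.631, -0.019, 0.1271]
ee_rot: [0.001, 0.076, 0.997, -0.0]
contact_force: [-0.4, -0.9, -0.3]
opening: 0.0
grasp_force: 0.0
```

Run:
```python
from h import *
plan(-.08,.058)
ims=[cv2.resize(grab_frame(c)[130:380,160:440,::-1],(400,357)) for c in("top","side")]
cv2.imwrite("pics/above.png",np.hstack(ims))
```

```text
t 4.85 pos [ 0.631  -0.019   0.1271] tilt/turn deg [-0.01  0.07  0.  ] shift mm [-0.4 -1.1 44.1]
s mm -79.5852945009558 radial mm 1.073446776451732 tip z mm 102.05316445028694 F [-0.3627 -0.9355 -0.3206] open 0.00020590841949393976 j [-0.2178  0.438   1.556  -0.      1.1462 -1.6362]
```

View pics/above.png

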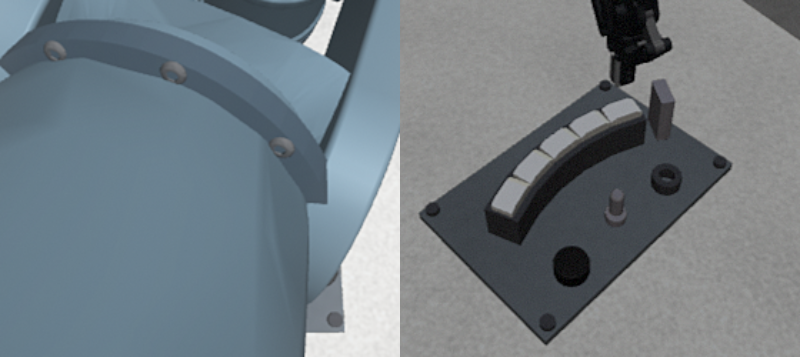

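The right half shows the closed tips right above pad 1, clear of the stop. The top view is blocked by the arm. Descending gently.

Request:
{"method": "arm_command", "body": {"commands": [{"x": 0,"y": -0.002,"z": 0.02,"twist": 0},{"x": 0,"y": 0,"z": 0.02,"twist": 0},{"x": 0,"y": 0,"z": 0.02,"twist": 0},{"x": 0,"y": 0,"z": 0.01,"twist": 0},{"x": 0,"y": 0,"z": 0.006,"twist": 0},{"x": 0,"y": 0,"z": 0.004,"twist": 0},{"x": 0,"y": 0,"z": 0.003,"twist": 0},{"x": 0,"y": 0,"z": 0.003,"twist": 0},{"x": 0,"y": 0,"z": 0,"twist": 0},{"x": 0,"y": 0,"z": 0,"twist": 0}]}}

```text
time_s: 6.2
position: [0.6304, -0.0199, 0.0836]
ee_rot: [0.0, 0.076, 0.997, -0.0]
contact_force: [-1.8, -0.4, 3.5]
opening: 0.0
grasp_force: 2.0
```

```bash
python3 -c "
from h import *
plan(-.08,.058)"
```

```text
t 6.2 pos [ 0.6304 -0.0199  0.0836] tilt/turn deg [-0.    0.01  0.  ] shift mm [-0.9 -0.1  0.6]
s mm -79.11599298898898 radial mm 0.12909533704859655 tip z mm 58.58587429859672 F [-1.7785 -0.3557  3.4665] open 9.159719305295222e-05 j [-0.2194  0.4964  1.5732 -0.      1.0718 -1.6378]
```

Request:
{"method": "arm_command", "body": {"commands": [{"x": 0.008,"y": 0,"z": 0.0005,"twist": -0.255},{"x": 0.008,"y": 0,"z": 0.0005,"twist": -0.255},{"x": 0.008,"y": 0,"z": 0,"twist": -0.255},{"x": 0.008,"y": 0,"z": 0,"twist": -0.255},{"x": 0.008,"y": 0,"z": 0,"twist": -0.255},{"x": 0.008,"y": 0,"z": 0,"twist": -0.255},{"x": 0.008,"y": 0,"z": 0,"twist": -0.255},{"x": 0.008,"y": 0,"z": 0,"twist": -0.255},{"x": 0.008,"y": 0,"z": 0,"twist": -0.255},{"x": 0.008,"y": 0,"z": 0,"twist": -0.255}]}}

```text
time_s: 7.45
position: [0.5904, -0.017, 0.0828]
ee_rot: [0.0, -0.013, 1.0, 0.0]
contact_force: [3.3, 1.3, 4.9]
opening: -0.002
grasp_force: 2.3
```

```bash
python3 -c "
from h import *
plan(-.04,.058)"
```

```text
t 7.45 pos [ 0.5904 -0.017   0.0828] tilt/turn deg [0.   0.01 0.08] shift mm [-1.  -0.7 -0.2]
s mm -38.96447216730051 radial mm 0.65652153886424 tip z mm 57.830072954410056 F [3.2655 1.3145 4.9482] open -0.002407715976810596 j [-0.2296  0.4232  1.6835  0.0001  1.0347 -1.8272]
```

Request:
{"method": "arm_command", "body": {"commands": [{"x": 0.008,"y": -0.001,"z": 0,"twist": -0.255},{"x": 0.008,"y": -0.0005,"z": 0,"twist": -0.255},{"x": 0.008,"y": 0,"z": 0,"twist": -0.255},{"x": 0.008,"y": 0,"z": 0,"twist": -0.255},{"x": 0.008,"y": 0,"z": 0,"twist": -0.255},{"x": 0.008,"y": 0,"z": 0,"twist": -0.255},{"x": 0.008,"y": 0,"z": 0,"twist": -0.255},{"x": 0.008,"y": 0,"z": 0,"twist": -0.255},{"x": 0.008,"y": 0,"z": 0,"twist": -0.255},{"x": 0.008,"y": 0,"z": 0,"twist": -0.255}]}}

```text
time_s: 8.7
position: [0.5506, -0.022, 0.0828]
ee_rot: [-0.0, -0.102, 0.995, 0.0]
contact_force: [3.4, 0.5, 5.3]
opening: 0.001
grasp_force: 2.3
```

```bash
python3 -c "
from h import *
plan(0,.058)"
```

```text
t 8.7 pos [ 0.5506 -0.022   0.0828] tilt/turn deg [ 0.01 -0.    0.1 ] shift mm [-1.1 -0.4 -0.2]
s mm 1.1032770840777761 radial mm 0.4323680773038916 tip z mm 57.761443999196786 F [3.4014 0.4915 5.305 ] open 0.0009457719478457804 j [-0.2554  0.3498  1.7879  0.0001  1.004  -2.031 ]
```

Request:
{"method": "arm_command", "body": {"commands": [{"x": 0.008,"y": -0.001,"z": 0,"twist": -0.255},{"x": 0.008,"y": 0,"z": 0,"twist": -0.255},{"x": 0.008,"y": 0,"z": 0,"twist": -0.255},{"x": 0.008,"y": 0,"z": 0,"twist": -0.255},{"x": 0.008,"y": 0,"z": 0,"twist": -0.255},{"x": 0.008,"y": 0,"z": 0,"twist": -0.255},{"x": 0.008,"y": 0,"z": 0,"twist": -0.255},{"x": 0.008,"y": 0,"z": 0,"twist": -0.255},{"x": 0.008,"y": 0,"z": 0,"twist": -0.255},{"x": 0.007,"y": 0,"z": 0,"twist": -0.255}]}}

```text
time_s: 9.95
position: [0.5128, -0.0335, 0.0827]
ee_rot: [-0.0, -0.19, 0.982, 0.0]
contact_force: [3.0, 0.8, 4.1]
opening: -0.002
grasp_force: 2.3
```

```bash
python3 -c "
from h import *
plan(.04,.058)
cv2.imwrite('pics/mid.png',cv2.resize(grab_frame('side')[130:380,160:440,::-1],None,fx=2.4,fy=2.4))"
```

```text
t 9.95 pos [ 0.5128 -0.0335  0.0827] tilt/turn deg [ 0.01 -0.    0.11] shift mm [-0.6 -0.4 -0.3]
s mm 40.60253385659145 radial mm 0.40551419685724 tip z mm 57.745590389605205 F [2.997  0.7873 4.1018] open -0.0017856577322068548 j [-0.2966  0.2795  1.8831  0.      0.9792 -2.2502]
```

View pics/mid.png

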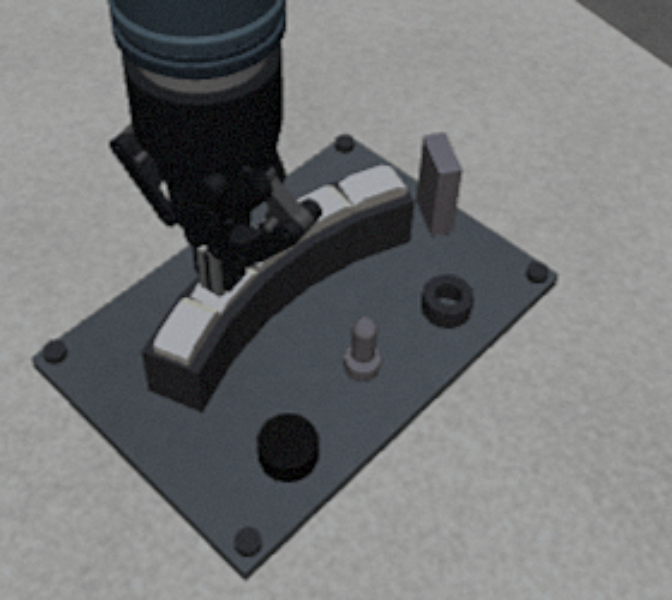

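The picture shows the tips on pad 4 at about (215,280), with pad 5 at (185,330) next and the loose parts undisturbed. Continuing to pad 5.

Request:
{"method": "arm_command", "body": {"commands": [{"x": 0.008,"y": -0.001,"z": 0,"twist": -0.255},{"x": 0.008,"y": 0,"z": 0,"twist": -0.255},{"x": 0.008,"y": 0,"z": 0,"twist": -0.255},{"x": 0.008,"y": 0,"z": 0,"twist": -0.255},{"x": 0.008,"y": 0,"z": 0,"twist": -0.255},{"x": 0.008,"y": 0,"z": 0,"twist": -0.255},{"x": 0.008,"y": 0,"z": 0,"twist": -0.255},{"x": 0.008,"y": 0,"z": 0,"twist": -0.255},{"x": 0.008,"y": 0,"z": 0,"twist": -0.255},{"x": 0.008,"y": 0,"z": 0,"twist": -0.255}]}}

```text
time_s: 11.25
position: [0.4772, -0.0518, 0.0827]
ee_rot: [-0.0, -0.277, 0.961, 0.0]
contact_force: [3.2, 1.1, 4.4]
opening: 0.006
grasp_force: 2.3
```

```bash
python3 -c "
from h import *
plan(.08,.058)"
```

```text
t 11.25 pos [ 0.4772 -0.0518  0.0827] tilt/turn deg [ 0.01 -0.    0.13] shift mm [-0.6 -0.3 -0.3]
s mm 80.62443517185807 radial mm 0.32421263828260294 tip z mm 57.72827617168068 F [3.1766 1.0862 4.3823] open 0.005638647195548209 j [-0.3561  0.2134  1.9679  0.0001  0.9605 -2.4878]
```

The tips are on pad 5, so I'll hold briefly and lift off.

Request:
{"method": "arm_command", "body": {"commands": [{"x": 0,"y": 0,"z": 0,"twist": 0},{"x": 0,"y": 0,"z": 0,"twist": 0},{"x": 0,"y": 0,"z": -0.006,"twist": 0},{"x": 0,"y": 0,"z": -0.01,"twist": 0},{"x": 0,"y": 0,"z": -0.03,"twist": 0},{"x": 0,"y": 0,"z": -0.04,"twist": 0},{"x": 0,"y": 0,"z": -0.04,"twist": 0},{"x": 0,"y": 0,"z": -0.04,"twist": 0},{"x": 0,"y": 0,"z": 0,"twist": 0},{"x": 0,"y": 0,"z": 0,"twist": 0}]}}

```text
time_s: 12.5
position: [0.477, -0.0515, 0.1654]
ee_rot: [-0.0, -0.276, 0.961, 0.0]
contact_force: [0.1, -0.6, 0.2]
opening: 0.002
grasp_force: 0.0
```

```bash
python3 -c "
from h import *
plan(.08,.058)
cv2.imwrite('pics/end.png',cv2.resize(grab_frame('side')[130:380,160:440,::-1],None,fx=2.4,fy=2.4))"
```

```text
t 12.5 pos [ 0.477  -0.0515  0.1654] tilt/turn deg [ 0.04 -0.02  0.06] shift mm [-0.6 -0.7 82.4]
s mm 80.58371650729278 radial mm 0.6326540578957633 tip z mm 140.37192047418233 F [ 0.1187 -0.6276  0.2368] open 0.0024108466722880524 j [-0.3556  0.0744  1.9239  0.      1.144  -2.4861]
```

View pics/end.png

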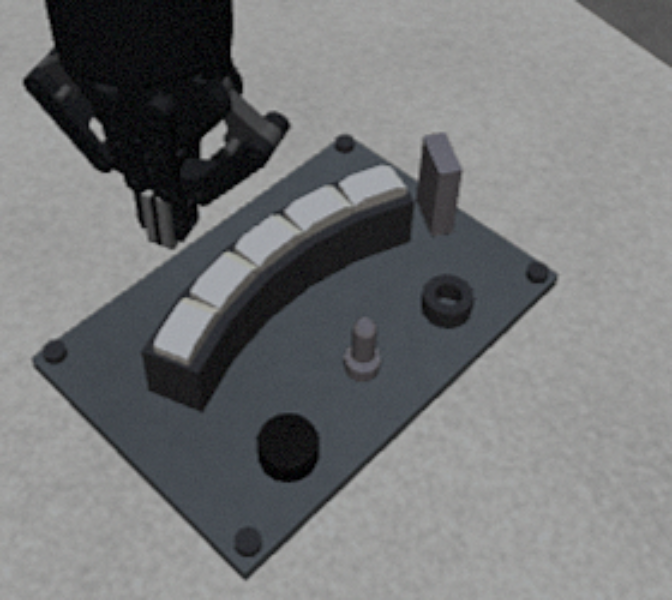

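All five pads are up, from (375,185) to (187,328). The fingers are clear at about (160,240), and the loose parts are where they started.

```bash
python3 -c "
from h import *
print(job.job_done())"
```

```text
the job is handed in; nothing more can be done
None
```

I ran the closed fingertips from pad 1 to pad 5 at about 4 mm depth and lifted off at 12.5 s; the last picture shows all five pads up and the loose parts in place, and the job is handed in (no verdict was returned).

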